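# Stock the cook's seasoning caddy

### The job

Set up the cook's seasoning caddy: lay the teaspoon (for tasting) flat in the caddy's shallow trough, and stand the wooden salt cellar in the widest of the three round bores, the spice jar in the narrowest and the pepper mill in the middle-sized one, each set down on the bottom and not dropped in. The table salt shaker, the kitchen timer and the large spoon do not belong to it: leave them where they are.

Things in the scene. Friction and masses are not known exactly. Their poses are not given: they have to be found in the camera images.
- caddy: Fixed beech block 243 (x) x 165 (y) mm, top 39 mm up. Origin: centre of its underside, z up. Round bores, cork floor 13 mm above the origin, at y +33.5 mm: widest, 84 mm across, x -72.5 (salt cellar); narrowest, 57 mm, x +5 (spice jar); middle, 74 mm, x +77.5 (pepper mill). Trough for the teaspoon: 150 (x) x 60 (y) mm, centre x 0, y -45.5, floor 27 mm above the origin (12 mm deep).
- salt_cellar: Round lidded salt cellar turned from light brown wood, 68 mm in diameter, 62 mm high, straight sides; the lid stays shut. Origin: centre of its underside; z up, yaw has no meaning. Belongs in the caddy.
- spice_jar: Slim cylindrical glass spice jar with a black screw cap and a label, 41 mm in diameter, 105 mm high. Origin: centre of its underside; z up, yaw has no meaning. Belongs in the caddy.
- pepper_mill: Tall turned pepper mill of dark brown wood, small metal knob on top, 58 mm across at most, 165 mm high: body to 119 mm (grip it about 80 mm up), round head above. Tallest thing here: placed in the caddy early, it is in the gripper's way. Origin: centre of its underside; z up, yaw has no meaning. Belongs in the caddy.
- teaspoon: Small steel teaspoon lying flat, 130 mm long, 27 mm wide at the bowl, 11 mm high. Origin: middle of its length, on its underside; x along its length, y across, z up. Can be gripped across its width at the origin. Belongs in the caddy, lying along the trough, either end first.
- kitchen_timer: Look-alike of the salt cellar: round wind-up kitchen timer, green base and ribbed cream upper half, 64 mm in diameter, 51 mm high. Origin: centre of its underside; z up. Stays where it is.
- salt_shaker: Look-alike of the spice jar: small glass table salt shaker with a domed metal cap, 44 mm in diameter, 90 mm high. Origin: centre of its underside; z up. Stays where it is.
- dessert_spoon: Look-alike of the teaspoon: larger steel spoon of the same pattern lying flat, 188 mm long (too long for the trough), 39 mm wide at the bowl, 16 mm high. Origin: middle of its length, on its underside; x along its length, z up. Stays where it is.
Mind the look-alikes: they are no part of the job. Leave any purple look-alike of the kitchen_timer alone.

How it is judged:
At the end, for the whole second after the job is handed in: Cellar, jar and mill stand upright (0.12 rad) on the floor of their own bores (14 mm sideways, 5 mm in height); the teaspoon lies flat on the trough floor, along it (0.25 rad), centred within 20 mm; all at rest; timer, shaker and large spoon not tipped, within 30 mm of their starts (x of salt_cellar in the frame of caddy between -0.0865 and -0.0585 m and y of salt_cellar in the frame of caddy between 0.0195 and 0.0475 m and z of salt_cellar in the frame of caddy between 0.008 and 0.018 m and angle between each of salt_cellar, spice_jar, pepper_mill, teaspoon's own z axis and vertical below 0.12 rad and linear speed of each of salt_cellar, spice_jar, pepper_mill, teaspoon below 0.02 m/s and x of spice_jar in the frame of caddy between -0.009 and 0.019 m and y of spice_jar in the frame of caddy between 0.0195 and 0.0475 m and z of spice_jar in the frame of caddy between 0.008 and 0.018 m and x of pepper_mill in the frame of caddy between 0.0635 and 0.0915 m and y of pepper_mill in the frame of caddy between 0.0195 and 0.0475 m and z of pepper_mill in the frame of caddy between 0.008 and 0.018 m and x of teaspoon in the frame of caddy between -0.02 and 0.02 m and y of teaspoon in the frame of caddy between -0.0655 and -0.0255 m and z of teaspoon in the frame of caddy between 0.022 and 0.032 m and angle between the x axis of teaspoon and the x axis of caddy, either way round below 0.25 rad and distance of each of kitchen_timer, salt_shaker, dessert_spoon from where it was at the start of the episode below 0.03 m and angle between each of kitchen_timer, salt_shaker, dessert_spoon's own z axis and vertical below 0.15 rad); the robot touches nothing.
It fails at once if something is dropped into the caddy (faster than 0.7 m/s over it, underside less than 45 mm above the worktop) ((horizontal distance between salt_cellar and caddy below 0.13 m and height (world z) of salt_cellar below 0.045 m and linear speed of salt_cellar above 0.7 m/s) or (horizontal distance between spice_jar and caddy below 0.13 m and height (world z) of spice_jar below 0.045 m and linear speed of spice_jar above 0.7 m/s) or (horizontal distance between pepper_mill and caddy below 0.13 m and height (world z) of pepper_mill below 0.045 m and linear speed of pepper_mill above 0.7 m/s) or (horizontal distance between teaspoon and caddy below 0.13 m and height (world z) of teaspoon below 0.045 m and linear speed of teaspoon above 0.7 m/s)).
It fails at once if the timer, the salt shaker or the large spoon is moved by more than 30 mm (distance of any of kitchen_timer, salt_shaker, dessert_spoon from where it was at the start of the episode above 0.03 m).
It also fails if it takes over 112 s, if anything falls off the work surface, if the arm or the gripper's body presses on something with over 40 N, if the wrist force passes 120 N, or if a joint passes its speed limit or range.

### The arm

A 6-joint arm with a two-finger parallel gripper is mounted at the origin on a cart in front of the work surface, level with it; the furniture and walls round the work are solid. World frame = base frame: x ahead of the robot, y to its left, z up, the work surface at z = 0. Lengths are in m, angles in rad, forces in N, time in s.
With the tool pointing down it reaches from about 0.375 to 0.9 m from the base axis. Payload 3.1 kg.
Tool frame: the origin (TCP) lies at the centre of the arm's flange, where the gripper is bolted on; the fingertips stand robot.tip_extent ahead of it and the grasp point (between the pads) lies 164 mm ahead of it (robot.tip_extent is the distance from the TCP to the fingertips, in m); z points along the fingers, y is the line along which they close (so a half turn about z gives the same grasp; the last joint's range is limited). The gripper opens to 87 mm and grips with 3 to 60 N. Pads are 19 mm wide; open, the fingers measure 117 mm over their backs; the gripper's body (75 mm by 190 mm) begins 51 mm behind the grasp point.
Start: joints at [-1.448, 0.527, 1.433, -0, 1.181, -0.178], TCP at [0.186, -0.597, 0.405] pointing down, gripper open.
Joint ranges: [-3.08, 3.08], [-0.75, 2.2], [0.22, 2.44], [-1.43, 4.57], [0, 2.65], [-2.85, 2.85]. Speed limits (rad/s): [2.79, 2.79, 3.14, 3.14, 3.14, 3.14].

### API

Orientations are given as a unit quaternion [x, y, z, w].
In Python, from rig import get_obs, camera, hand_in, cut_out, robot gives the robot as it stands.
- The arm moves only by the tool step_arm, never from a script. Its argument "rows" is a list of rows, each a list of 6 numbers: the shift along the world's x, y, z in m, then the turn, a rotation vector about the world's x, y, z in degrees. A call has 1 to 12 rows; each row shifts and turns the commanded pose from where the row before left it; what a row does not reach is not made up. A row lasts 1/8 s, in which the tool goes at most 62.5 mm and 10.7 degrees, less where a joint would pass 70% of its speed; a pose out of reach is approached as far as the arm can. A call is refused whole if a number of a shift passes 0.0625 or a number of a turn 10.7, either way. A call with a gripper value outside its range is refused whole. "jaw" is the finger opening in m, from 0 to 0.087, set as the call begins (left out, the last holds). The fingers move at their own pace and stop on an object; "squeeze" is the grip in N (left out, the last holds). Time passes only in rows, so rows that do not move let the fingers close. It gives the time, the measured TCP pose, the force, the opening and the grip force at its end, in the units of the state.
- get_obs(): the state, without advancing time (a new reading comes with each control period).
- camera(name): name is "scene" or "top"; returns a dict with "pixels" (420x560x3 uint8, blue, green, red), "depth" (420x560 float32, m along the optical axis (not along the pixel's ray), 0 where there is no reading), "fov_y" (degrees; the focal length in pixels is half the picture's height over the tangent of half this angle, whatever the lens; pixels are square), "cx", "cy" (the principal point, pixels), "extrinsics" (4x4, takes a point from camera to world coordinates). Camera axes: x right, y up, looking along -z (the intrinsics and any distortion apply to the point x, -y, -z); pixel columns grow to the right and rows downward; lengths in m; the calibration is good to about 2 mm. A picture is of the moment at which its call begins.
- hand_in(): hands the job in; it is judged then, once.
Trained networks look in the newest picture that a camera, given by its name, has taken for a name from the list of things; names that differ only in an ending like _2 or _b are one class to them, and where a whole thing is asked for, a point or a joint stands for the part that bears it (a point fixed in the world has none). Each returns a list of dicts, best first, with "confidence" (0 to 1); they miss things now and then, are a little off and sometimes report something else, mostly with a low value. They report only what shows in the picture. A call takes as long as a camera call. They do not tell look-alikes from the thing itself.
- cut_out(label, camera): "region" (420x560 bool, what is visible of it) and "extent" ([centre column, centre row, width, height] in pixels, round what is visible of it).
The state is a dict: "time": time; "q": joint angles; "joint_velocities": joint speeds; "joint_torque": joint torques, N m; "position": TCP position; "tool_rot": TCP orientation; "ft_force": force on the tool from outside, world axes, zero at the start; "moment": the same for the moment, N m; "grip_width": finger opening in m; "grip_force": force on a finger pad.
Only numpy, scipy, OpenCV 4.12 (cv2) and the standard library are available. Lean on these libraries where they do the work, as an engineer would, in place of code of your own. Each camera call takes 0.05 s, during which the arm holds its last target. There are 200 camera calls.

## Working session

There is one attempt and no reset: what is moved stays moved. The work goes in short steps, Python scripts to look and compute and a tool call to move; the robot and the scene stay as the last step left them, time stands still between calls to the robot, and variables do not carry over. Pictures are saved under pics/ and viewed, at most 14 in all, crops included, and the job is handed in when it is done.

Besides the shell and the picture viewer there is one more tool, called after "Request:" by a JSON object that holds its "api" and its "payload", one argument or row to a line. step_arm: Moves the arm, as the interface text tells. Its arguments: {"type":"object","properties":{"rows":{"type":"array"},"jaw":{"type":"number"},"squeeze":{"type":"number"}},"required":["rows"]}

```bash
mkdir -p pics
cat > h.py <<'E'
import numpy as np, cv2
from rig import get_obs, camera, hand_in, cut_out, robot
def cloud(c):
    d=c["depth"]; H,W=d.shape; f=H/2/np.tan(np.radians(c["fov_y"])/2)
    v,u=np.mgrid[:H,:W]
    p=np.stack([(u-c["cx"])/f*d,-(v-c["cy"])/f*d,-d],-1)
    E=np.array(c["extrinsics"]); P=p@E[:3,:3].T+E[:3,3]; P[d==0]=np.nan
    return P
E
python3 - <<'E'
from h import *
print(get_obs(), robot.tip_extent)
names="caddy salt_cellar spice_jar pepper_mill teaspoon kitchen_timer salt_shaker dessert_spoon".split()
for n in ["top","scene"]:
    c=camera(n); print(n,{k:c[k] for k in c if k not in("pixels","depth")})
    P=cloud(c); np.savez("c_"+n,P=P,pix=c["pixels"])
    cv2.imwrite(f"pics/{n}0.png",c["pixels"])
    for l in names:
        for r in cut_out(l,n):
            m=r["region"]; q=P[m]; q=q[~np.isnan(q[:,0])]
            print(l,round(r["confidence"],2),np.round(r["extent"]),np.round(np.median(q,0),3) if len(q) else None, np.round(np.percentile(q,[2,98],axis=0),3).tolist() if len(q) else None)
E
```

```text
{'time': 0.0, 'q': array([-1.44749733e+00,  5.28454953e-01,  1.43390057e+00, -5.43376727e-05,
        1.18141561e+00, -1.78519088e-01]), 'joint_velocities': array([-5.04503644e-04, -1.36202521e-03,  3.42973289e-04,  7.20203970e-04,
        9.94405625e-05, -1.84958509e-03]), 'joint_torque': array([-1.25143910e-03, -4.40046430e+01, -1.76588684e+01,  6.31138030e-02,
        5.81175741e-02, -1.55154785e-04]), 'position': array([ 0.18575254, -0.59639365,  0.40377866]), 'tool_rot': array([ 9.88632682e-01,  1.50347042e-01,  4.95585043e-06, -1.08951765e-03]), 'ft_force': array([ 0.04827455, -0.11219155, -0.12403613]), 'moment': array([ 0.00803403, -0.02085556,  0.03510115]), 'grip_force': 0.0, 'grip_width': 0.08648698761119374} 0.1822
top {'fov_y': 44.674624295402666, 'cx': 285.1706595582191, 'cy': 208.33512372604304, 'extrinsics': array([[ 0.00317701,  0.9973775 , -0.07230506,  0.34845105],
       [-0.99980408,  0.00458075,  0.01925666, -0.03302462],
       [ 0.01953737,  0.07222971,  0.99719665,  1.48020927],
       [ 0.        ,  0.        ,  0.        ,  1.        ]])}
salt_cellar 0.56 [
[... 2088 characters left out ...]
] [[0.478, 0.229, 0.006], [0.529, 0.278, 0.052]]
kitchen_timer 0.57 [201. 279.  37.  27.] [0.498 0.262 0.035] [[0.478, 0.231, 0.006], [0.528, 0.278, 0.052]]
kitchen_timer 0.56 [298. 274.  28.  33.] [0.315 0.163 0.035] [[0.291, 0.128, 0.002], [0.346, 0.178, 0.052]]
salt_shaker 0.66 [272. 153.  16.  27.] [ 0.607 -0.299  0.044] [[0.594, -0.343, 0.0], [0.629, -0.29, 0.088]]
salt_shaker 0.5 [245. 230. 122.  71.] [0.512 0.053 0.029] [[0.396, -0.075, 0.005], [0.631, 0.176, 0.041]]
dessert_spoon 0.69 [350. 186.  45.  32.] [ 0.392 -0.304  0.004] [[0.277, -0.343, -0.002], [0.435, -0.239, 0.011]]
dessert_spoon 0.32 [261. 316.  52.  31.] [0.365 0.277 0.005] [[0.286, 0.257, -0.001], [0.411, 0.29, 0.012]]
```

View pics/top0.png

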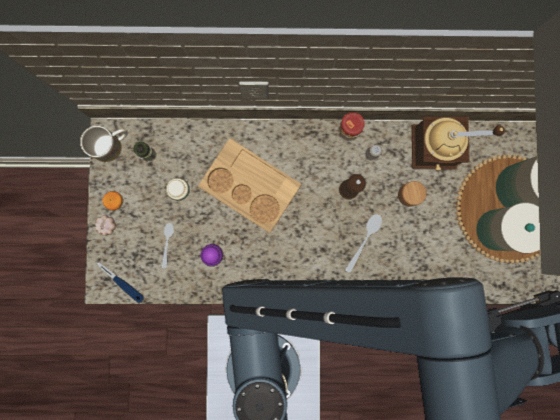

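View pics/scene0.png

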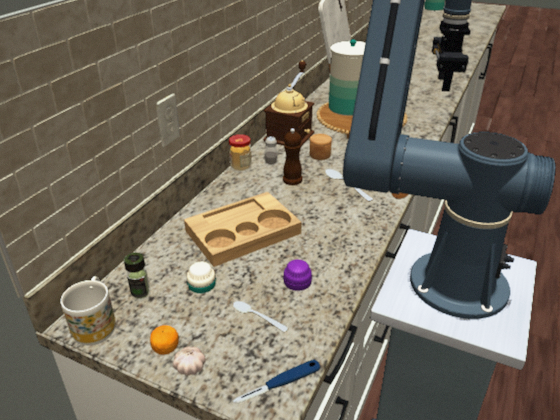

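Top view: caddy at (249,185), with the widest bore at (264,207), the narrowest at (241,193) and the middle one at (221,180).
- **Cellar candidates:** brown wood (413,193) fits. The cream/green timer (177,189) and its purple twin (211,255) don't.
- **Jar candidates:** slim with a black cap (142,150) fits. The shaker (375,151) and the red jar (352,125) don't.
- **Teaspoon:** the short spoon (168,246) fits. The long one (364,244) is the dessert spoon.
- **Mill:** (352,187).

Next I'll fit the poses and check them in one crop.

```bash
cat > m.py <<'E'
from h import *
from scipy.optimize import minimize
def circ(p,R):
    f=lambda c:np.mean(np.abs(np.hypot(*(p-c).T)-R)); 
    r=minimize(f,p.mean(0),method="Nelder-Mead"); return r.x.round(4),round(r.fun,4)
Ps={n:np.load(f"c_{n}.npz")["P"] for n in("top","scene")}
def box(n,c,r,z0,z1):
    P=Ps[n].reshape(-1,3); k=(np.hypot(P[:,0]-c[0],P[:,1]-c[1])<r)&(P[:,2]>z0)&(P[:,2]<z1); return P[k]
def both(c,r,z0,z1): return np.vstack([box(n,c,r,z0,z1) for n in Ps])
if __name__=="__main__":
    # top-face centres (mid of extent) per camera; side walls from both
    for l,c,R,h in [("cellar",(.495,-.417),.034,.062),("jar",(.605,.33),.0205,.105),("mill",(.508,-.24),.029,.165),("timer",(.505,.245),.032,.051),("purple",(.32,.145),.032,.051),("shaker",(.608,-.305),.022,.09)]:
        for n in Ps:
            t=box(n,c,.06,h-.012,h+.01); s=box(n,c,.05,.015,h*.6)
            print(l,n,len(t),"top mid",((np.percentile(t[:,:2],3,axis=0)+np.percentile(t[:,:2],97,axis=0))/2).round(4),"ext",np.ptp(t,axis=0).round(3),"zmax",t[:,2].max().round(3),"side",circ(s[:,:2],R) if len(s)>8 else None)
    for l,c,r in [("tea",(.36,.277),.09),("dess",(.36,-.3),.12)]:
        for n in Ps:
            s=box(n,c,r,.0035,.02)
            q=cv2.minAreaRect(s[:,:2].astype(np.float32)*1000); print(l,n,len(s),q,s[:,2].max())
    for n in Ps:
        t=box(n,(.512,.053),.17,.033,.045); q=cv2.minAreaRect(t[:,:2].astype(np.float32)*1000); print("caddy",n,len(t),q)
    img=np.load("c_top.npz")["pix"]
    A=cv2.resize(img[120:275,90:290],None,fx=3,fy=3,interpolation=3); B=cv2.resize(img[120:275,335:435],None,fx=1.9,fy=3)[:,:190]
    cv2.imwrite("pics/crop1.png",np.hstack([A,B]))
E
python3 m.py
```

```text
cellar top 469 top mid [ 0.4974 -0.4222] ext [0.068 0.067 0.021] zmax 0.071 side (array([ 0.4974, -0.4235]), np.float64(0.0004))
cellar scene 225 top mid [ 0.4947 -0.4197] ext [0.07  0.074 0.016] zmax 0.066 side (array([ 0.4975, -0.4244]), np.float64(0.002))
jar top 189 top mid [0.6086 0.332 ] ext [0.039 0.04  0.019] zmax 0.112 side (array([0.6097, 0.3328]), np.float64(0.0007))
jar scene 276 top mid [0.608  0.3347] ext [0.042 0.041 0.016] zmax 0.109 side (array([0.5844, 0.3585]), np.float64(0.0054))
mill top 38 top mid [ 0.5136 -0.2464] ext [0.029 0.029 0.015] zmax 0.168 side (array([ 0.5167, -0.2523]), np.float64(0.0028))
mill scene 24 top mid [ 0.5132 -0.2447] ext [0.018 0.019 0.013] zmax 0.166 side (array([ 0.516 , -0.2539]), np.float64(0.0036))
timer top 242 top mid [0.5075 0.2462] ext [0.048 0.051 0.02 ] zmax 0.059 side (array([0.5087, 0.248 ]), np.float64(0.0016))
timer scene 316 top mid [0.507  0.2491] ext [0.049 0.086 0.014] zmax 0.054 side (array([0.5105, 0.2451]), np.float64(0.0012))
purple top 246 top mid [0.3216 0.1468] ext [0.047 0.051 0.018] zmax 0.057 side (array([0.32
[... 480 characters left out ...]
265625, 173.04190063476562), 12.458402633666992) 0.015252270800257373
tea scene 261 ((356.3550720214844, 285.6753845214844), (145.06886291503906, 144.3035125732422), 30.940185546875) 0.014406866419424347
dess top 716 ((361.1640625, -301.3787536621094), (230.0754852294922, 222.3799285888672), 86.31510162353516) 0.018920674530469972
dess scene 144 ((374.1385498046875, -271.9041748046875), (100.10871887207031, 209.18685913085938), 65.73175811767578) 0.014017383531512384
caddy top 2251 ((514.8587646484375, 62.50543212890625), (275.5782165527344, 197.15675354003906), 57.504093170166016)
caddy scene 2238 ((519.316162109375, 39.434906005859375), (246.64537048339844, 173.8828125), 57.31529998779297)
```

View pics/crop1.png

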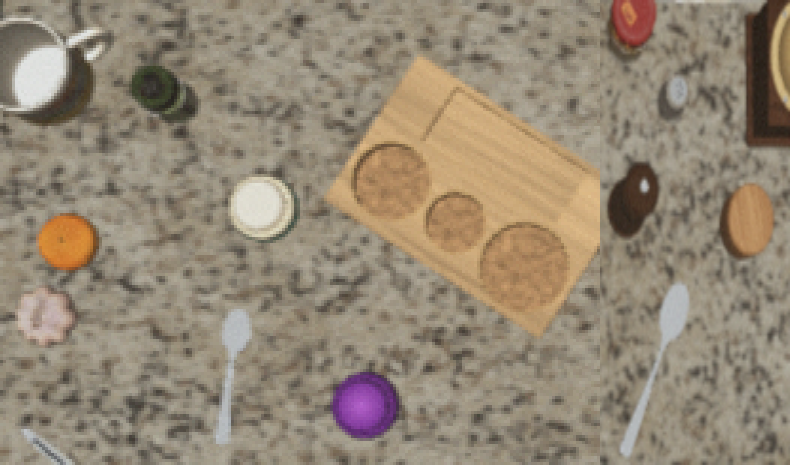

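The crop confirms the choices: black-capped jar at crop (155,90), timer (262,207), purple twin (366,405), teaspoon (232,375), wooden cellar (750,220), mill (638,195) and shaker (677,92). Next I'll fit the caddy with a height-map model and get the teaspoon's axis from its cut-out.

```bash
cat > m2.py <<'E'
from m import *
def model(l):
    x,y=l.T; z=np.zeros(len(l)); z[(abs(x)<.1215)&(abs(y)<.0825)]=.039
    for bx,d in((-.0725,.084),(.005,.057),(.0775,.074)): z[np.hypot(x-bx,y-.0335)<d/2]=.013
    z[(abs(x)<.075)&(abs(y+.0455)<.03)]=.027
    return z
for n in Ps:
    s=box(n,(.512,.053),.18,-.01,.05)
    def f(p):
        c,q=np.cos(p[2]),np.sin(p[2]); l=(s[:,:2]-p[:2])@np.array([[c,-q],[q,c]])
        return np.mean(np.clip(abs(s[:,2]-model(l)),0,.015))
    b=min((minimize(f,[.515+a,.055+bb,1.0+g],method="Nelder-Mead",options=dict(initial_simplex=np.array([.515+a,.055+bb,1+g])+np.array([[0,0,0],[.01,0,0],[0,.01,0],[0,0,.08]]))) for a in(-.01,.01) for bb in(-.01,.01) for g in(-.05,.05)),key=lambda r:r.fun)
    p=b.x; c,q=np.cos(p[2]),np.sin(p[2]); R=np.array([[c,-q],[q,c]])
    print("caddy",n,p.round(4),np.degrees(p[2]).round(1),b.fun.round(5))
    for k,l in dict(cellar=(-.0725,.0335),jar=(.005,.0335),mill=(.0775,.0335),tea=(0,-.0455)).items(): print(k,(R@l+p[:2]).round(4))
for n in Ps:
    camera(n)
    for lab in("teaspoon","dessert_spoon"):
      for r in cut_out(lab,n):
        q=Ps[n][r["region"]]; q=q[(abs(q[:,2]-.006)<.012)][:,:2]
        if len(q)<40 or q[:,0].mean()>.45: continue
        # long axis via PCA, ends via percentiles
        m=q.mean(0); w,V=np.linalg.eigh(np.cov((q-m).T)); a=V[:,1]; a=a*np.sign(a[0]); t=(q-m)@a; o=(q-m)@V[:,0]
        lo,hi=np.percentile(t,[1,99]); c=m+a*(lo+hi)/2
        print(lab,n,len(q),"centre",c.round(4),"ang",np.degrees(np.arctan2(a[1],a[0])).round(1),"len",(hi-lo).round(3),"halves width",np.ptp(o[t>0]).round(3),np.ptp(o[t<0]).round(3),"mid off",np.median(o[abs(t-(lo+hi)/2)<.02]).round(4),V[:,0].round(2))
P=Ps["top"].reshape(-1,3)
for a in((.55,.75,.2,.5),): k=(P[:,0]>a[0])&(P[:,0]<a[1])&(P[:,1]>a[2])&(P[:,1]<a[3])&(P[:,2]>.03); print("mug etc",np.percentile(P[k&(P[:,1]>.37)],[2,98],axis=0).round(3).tolist())
k=(P[:,2]>.2)&(P[:,1]>.1)&(P[:,1]<.3); print("wall x",np.nanpercentile(P[k],[2],axis=0).round(3))
E
python3 m2.py
```

```text
caddy top [0.5195 0.0405 1.002 ] 57.4 0.00291
cellar [ 0.4522 -0.0026]
jar [0.494  0.0627]
mill [0.533  0.1238]
tea [0.5578 0.016 ]
caddy scene [0.5205 0.0385 1.0005] 57.3 0.00405
cellar [ 0.4532 -0.0044]
jar [0.495  0.0608]
mill [0.5342 0.1218]
tea [0.5588 0.0139]
teaspoon top 172 centre [0.347  0.2785] ang -6.6 len 0.123 halves width 0.024 0.014 mid off 0.0011 [-0.12 -0.99]
dessert_spoon top 397 centre [ 0.3565 -0.2882] ang -29.7 len 0.185 halves width 0.039 0.019 mid off -0.0011 [-0.5  -0.87]
dessert_spoon top 228 centre [0.3488 0.2783] ang -6.4 len 0.121 halves width 0.028 0.015 mid off 0.0004 [-0.11 -0.99]
teaspoon scene 356 centre [0.3503 0.2767] ang -8.1 len 0.131 halves width 0.032 0.02 mid off -0.0011 [-0.14 -0.99]
dessert_spoon scene 191 centre [ 0.3549 -0.2891] ang -31.3 len 0.183 halves width 0.041 0.025 mid off nan [-0.52 -0.85]
mug etc [[0.601, 0.372, 0.041], [0.74, 0.496, 0.663]]
wall x [[0.728 0.104 0.221]]
  return _methods._mean(a, axis=axis, dtype=dtype,
  ret = ret.dtype.type(ret / rcount)
```

Poses agree between the two cameras and with the sizes given. I'm starting with the cellar, going round the canisters.

Request:
{"api": "step_arm", "payload": {
  "rows": [
    [0.03, 0.045, 0, 0, 0, -4.7],
    [0.03, 0.045, 0, 0, 0, -4.7],
    [0.03, 0.045, 0, 0, 0, -4.7],
    [0.03, 0.04, 0, 0, 0, -4.7],
    [0.048, 0, -0.01, 0, 0, -4.7],
    [0.048, 0, -0.01, 0, 0, -4.7],
    [0.048, 0, -0.01, 0, 0, -4.6],
    [0.048, -0.002, -0.01, 0, 0, -4.6],
    [0, 0, 0, 0, 0, 0]
  ],
  "jaw": 0.087,
  "squeeze": 25
}}

```text
time: 2.33
position: [0.5006, -0.4231, 0.3635]
tool_rot: [0.985, -0.173, 0.0, -0.0]
ft_force: [-0.2, 0.3, -0.1]
grip_width: 0.0871
grip_force: 0.0
```

Request:
{"api": "step_arm", "payload": {
  "rows": [
    [-0.003, -0.001, -0.05, 0, 0, 0],
    [0, 0, -0.05, 0, 0, 0],
    [0, 0, -0.03, 0, 0, 0],
    [0, 0, -0.0215, 0, 0, 0],
    [0, 0, 0, 0, 0, 0]
  ]
}}

```text
time: 2.95
position: [0.4933, -0.4243, 0.2117]
tool_rot: [0.985, -0.175, -0.002, -0.001]
ft_force: [-0.2, 0.3, 0.5]
grip_width: 0.0868
grip_force: 0.0
```

Request:
{"api": "step_arm", "payload": {
  "rows": [
    [0, 0, 0, 0, 0, 0],
    [0, 0, 0, 0, 0, 0],
    [0, 0, 0, 0, 0, 0],
    [0, 0, 0, 0, 0, 0]
  ],
  "jaw": 0.05
}}

```text
time: 3.45
position: [0.4951, -0.4244, 0.2146]
tool_rot: [0.985, -0.175, 0.001, -0.0]
ft_force: [0.5, 3.3, 6.5]
grip_width: 0.0665
grip_force: 25.0
```

Request:
{"api": "step_arm", "payload": {
  "rows": [
    [0, 0, 0.03, 0, 0, 0],
    [0, 0, 0.06, 0, 0, 0],
    [0, 0, 0.06, 0, 0, 0],
    [-0.005, 0.03, 0.06, 0, 0, 0],
    [-0.005, 0.045, 0, 0, 0, 5],
    [-0.005, 0.05, 0, 0, 0, 5],
    [-0.005, 0.05, 0, 0, 0, 5],
    [-0.005, 0.05, 0, 0, 0, 5],
    [-0.005, 0.05, 0, 0, 0, 5],
    [-0.005, 0.05, 0, 0, 0, 5],
    [-0.005, 0.05, 0, 0, 0, 5],
    [-0.002, 0.045, 0, 0, 0, 5]
  ]
}}

```text
time: 4.95
position: [0.4521, -0.0052, 0.4186]
tool_rot: [0.985, 0.174, -0.001, 0.0]
ft_force: [0.1, -0.6, -3.8]
grip_width: 0.0669
grip_force: 25.0
```

Request:
{"api": "step_arm", "payload": {
  "rows": [
    [0, 0, -0.04, 0, 0, 0],
    [0, 0, -0.04, 0, 0, 0],
    [0, 0, 0, 0, 0, 0]
  ]
}}

```text
time: 5.32
position: [0.4517, -0.0064, 0.3367]
tool_rot: [0.985, 0.173, -0.004, -0.001]
ft_force: [0.6, -0.1, -2.9]
grip_width: 0.0663
grip_force: 25.0
```

Request:
{"api": "step_arm", "payload": {
  "rows": [
    [0.001, 0.003, -0.035, 0, 0, 0],
    [0, 0, -0.03, 0, 0, 0],
    [0, 0, -0.02, 0, 0, 0],
    [0, 0, -0.01, 0, 0, 0],
    [0, 0, -0.005, 0, 0, 0],
    [0, 0, 0, 0, 0, 0]
  ]
}}

```text
time: 6.08
position: [0.4545, -0.004, 0.2395]
tool_rot: [0.985, 0.173, 0.001, 0.0]
ft_force: [-0.2, 0.2, -2.9]
grip_width: 0.0666
grip_force: 25.0
```

Request:
{"api": "step_arm", "payload": {
  "rows": [
    [0, 0, -0.003, 0, 0, 0],
    [0, 0, -0.003, 0, 0, 0],
    [0, 0, 0, 0, 0, 0]
  ]
}}

```text
time: 6.45
position: [0.4541, -0.0038, 0.2329]
tool_rot: [0.985, 0.173, -0.0, -0.0]
ft_force: [0.5, -0.5, -3.7]
grip_width: 0.0666
grip_force: 25.0
```

Request:
{"api": "step_arm", "payload": {
  "rows": [
    [0, 0, -0.003, 0, 0, 0],
    [0, 0, 0, 0, 0, 0]
  ]
}}

```text
time: 6.7
position: [0.4541, -0.0038, 0.2298]
tool_rot: [0.985, 0.173, -0.0, -0.0]
ft_force: [0.1, 0.9, -3.6]
grip_width: 0.0666
grip_force: 25.0
```

Request:
{"api": "step_arm", "payload": {
  "rows": [
    [0, 0, -0.0025, 0, 0, 0],
    [0, 0, 0, 0, 0, 0]
  ]
}}

```text
time: 6.95
position: [0.4543, -0.0039, 0.2277]
tool_rot: [0.985, 0.173, 0.0, 0.0]
ft_force: [-0.4, 1.2, 0.2]
grip_width: 0.0665
grip_force: 25.0
```

Contact felt on the bore floor, so I'm releasing.

Request:
{"api": "step_arm", "payload": {
  "rows": [
    [0, 0, -0.0005, 0, 0, 0],
    [0, 0, 0, 0, 0, 0],
    [0, 0, 0, 0, 0, 0],
    [0, 0, 0.02, 0, 0, 0],
    [0, 0, 0.05, 0, 0, 0],
    [0, 0, 0.05, 0, 0, 0]
  ],
  "jaw": 0.087
}}

```text
time: 7.7
position: [0.4539, -0.0038, 0.3479]
tool_rot: [0.985, 0.173, -0.001, -0.0]
ft_force: [-0.0, 0.4, 0.5]
grip_width: 0.0867
grip_force: 0.0
```

Request:
{"api": "step_arm", "payload": {
  "rows": [
    [-0.013, 0.035, 0, 0, 0, -3],
    [-0.013, 0.035, 0, 0, 0, -3],
    [-0.013, 0.035, 0, 0, 0, -3],
    [-0.013, 0.035, 0, 0, 0, -3],
    [-0.013, 0.035, 0, 0, 0, -3],
    [-0.013, 0.035, 0, 0, 0, -3],
    [-0.014, 0.035, 0, 0, 0, -3],
    [-0.013, 0.037, 0, 0, 0, -6],
    [0, 0, -0.05, 0, 0, 0],
    [0, 0, 0, 0, 0, 0]
  ],
  "jaw": 0.05
}}

```text
time: 8.95
position: [0.3477, 0.2779, 0.2946]
tool_rot: [0.998, -0.061, -0.004, 0.002]
ft_force: [-1.0, -0.2, 0.2]
grip_width: 0.05
grip_force: 0.0
```

Run:
```python
from h import *
c=camera("top"); P=cloud(c); cv2.imwrite("pics/top1.png",cv2.resize(c["pixels"][120:275,90:300],None,fx=3,fy=3))
for r in cut_out("salt_cellar","top"):
    q=P[r["region"]]; q=q[(q[:,2]>.068)&(q[:,2]<.09)]; print(r["confidence"],r["extent"],len(q),((q.min(0)+q.max(0))/2).round(4) if len(q) else 0, np.ptp(q,axis=0) if len(q) else 0)
print(get_obs()["position"])
```

```text
0.78 [265.1, 207.8, 23.1, 21.8] 444 [ 0.4555 -0.003   0.0753] [0.06423998 0.06371127 0.01437957]
[0.34917537 0.27799642 0.29722269]
```

View pics/top1.png

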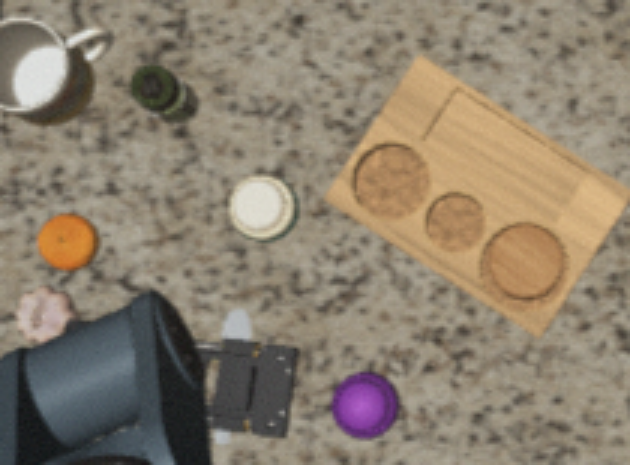

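The cellar sits in the widest bore (crop 523,260) and the gripper is over the teaspoon (235,385). I'm going down for the spoon.

Request:
{"api": "step_arm", "payload": {
  "rows": [
    [0, 0, -0.05, 0, 0, 0],
    [0, 0, -0.03, 0, 0, 0],
    [0, 0, -0.02, 0, 0, 0],
    [0, 0, -0.008, 0, 0, 0],
    [0, 0, -0.003, 0, 0, 0],
    [0, 0, 0, 0, 0, 0]
  ],
  "squeeze": 20
}}

```text
time: 9.8
position: [0.3496, 0.2782, 0.1869]
tool_rot: [0.998, -0.062, 0.001, -0.0]
ft_force: [0.5, -0.4, -0.5]
grip_width: 0.05
grip_force: 0.0
```

Request:
{"api": "step_arm", "payload": {
  "rows": [
    [0, 0, 0, 0, 0, 0],
    [0, 0, 0, 0, 0, 0],
    [0, 0, 0, 0, 0, 0],
    [0, 0, 0, 0, 0, 0],
    [0, 0, 0, 0, 0, 0],
    [0, 0, 0, 0, 0, 0]
  ],
  "jaw": 0.0
}}

```text
time: 10.55
position: [0.3492, 0.2782, 0.1861]
tool_rot: [0.998, -0.062, 0.0, -0.0]
ft_force: [-0.3, 1.2, 1.9]
grip_width: 0.0199
grip_force: 20.0
```

Request:
{"api": "step_arm", "payload": {
  "rows": [
    [0, 0, 0.02, 0, 0, 0],
    [0, 0, 0.045, 0, 0, 0],
    [0, 0, 0.045, 0, 0, 0],
    [0.026, -0.033, 0, 0, 0, 8],
    [0.026, -0.033, 0, 0, 0, 8],
    [0.026, -0.033, 0, 0, 0, 8],
    [0.026, -0.033, 0, 0, 0, 8],
    [0.026, -0.033, 0, 0, 0, 8],
    [0.026, -0.033, 0, 0, 0, 8],
    [0.026, -0.033, 0, 0, 0, 8],
    [0.027, -0.032, 0, 0, 0, 8.4],
    [0, 0, 0, 0, 0, 0]
  ]
}}

```text
time: 12.05
position: [0.5601, 0.0127, 0.2959]
tool_rot: [0.878, 0.478, 0.001, 0.001]
ft_force: [-0.1, -0.8, 0.1]
grip_width: 0.0203
grip_force: 20.0
```

Run:
```python
from h import *
o=get_obs(); print(o["position"],o["tool_rot"],o["grip_width"],o["grip_force"])
a=np.concatenate([camera(n)["pixels"] for n in("top","scene")],1)
cv2.imwrite("pics/spoon.png",np.hstack([cv2.resize(a[120:275,150:300],None,fx=2.6,fy=2.6),cv2.resize(a[130:285,560+170:560+320],None,fx=2.6,fy=2.6)]))
```

```text
[0.56013601 0.01265625 0.29585566] [0.87842918 0.47787036 0.00101909 0.00102917] 0.02025818649688069 19.95949326781556
```

View pics/spoon.png

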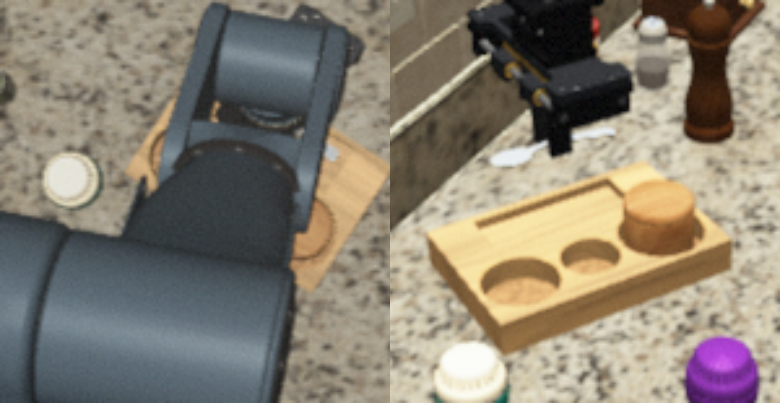

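The teaspoon is held level above the trough (right panel, about (555,148)), aligned with it. Lowering it in.

Request:
{"api": "step_arm", "payload": {
  "rows": [
    [-0.002, 0.002, -0.03, 0, 0, 0],
    [0, 0, -0.03, 0, 0, 0],
    [0, 0, -0.012, 0, 0, 0],
    [0, 0, -0.005, 0, 0, 0],
    [0, 0, 0, 0, 0, 0],
    [0, 0, 0, 0, 0, 0]
  ]
}}

```text
time: 12.9
position: [0.5565, 0.0172, 0.2199]
tool_rot: [0.878, 0.479, 0.001, 0.001]
ft_force: [0.3, -0.3, 0.2]
grip_width: 0.0197
grip_force: 20.0
```

Request:
{"api": "step_arm", "payload": {
  "rows": [
    [0, 0, -0.003, 0, 0, 0],
    [0, 0, 0, 0, 0, 0]
  ]
}}

```text
time: 13.15
position: [0.5561, 0.0171, 0.2162]
tool_rot: [0.878, 0.479, 0.0, 0.0]
ft_force: [0.8, 0.0, 0.3]
grip_width: 0.02
grip_force: 20.0
```

Request:
{"api": "step_arm", "payload": {
  "rows": [
    [0, 0, -0.002, 0, 0, 0],
    [0, 0, 0, 0, 0, 0]
  ]
}}

```text
time: 13.4
position: [0.5561, 0.0171, 0.2138]
tool_rot: [0.878, 0.479, -0.0, -0.0]
ft_force: [0.2, -0.3, 0.0]
grip_width: 0.0201
grip_force: 20.0
```

Request:
{"api": "step_arm", "payload": {
  "rows": [
    [0.002, -0.002, -0.001, 0, 0, 0],
    [0, 0, 0, 0, 0, 0]
  ]
}}

```text
time: 13.65
position: [0.558, 0.0152, 0.2132]
tool_rot: [0.878, 0.479, -0.0, -0.0]
ft_force: [-2.4, 0.6, 2.3]
grip_width: 0.0198
grip_force: 20.0
```

Request:
{"api": "step_arm", "payload": {
  "rows": [
    [0, 0, -0.001, 0, 0, 0],
    [0, 0, 0, 0, 0, 0]
  ]
}}

```text
time: 13.9
position: [0.558, 0.0153, 0.213]
tool_rot: [0.878, 0.479, -0.0, -0.0]
ft_force: [-2.5, 1.3, 8.2]
grip_width: 0.0204
grip_force: 20.0
```

Spoon is on the trough floor. I'll open slightly, then lift.

Request:
{"api": "step_arm", "payload": {
  "rows": [
    [0, 0, 0.001, 0, 0, 0],
    [0, 0, 0, 0, 0, 0],
    [0, 0, 0, 0, 0, 0],
    [0, 0, 0.015, 0, 0, 0],
    [0, 0, 0.05, 0, 0, 0],
    [0, 0, 0.05, 0, 0, 0],
    [0, 0, 0, 0, 0, 0]
  ],
  "jaw": 0.026
}}

```text
time: 14.78
position: [0.5596, 0.015, 0.333]
tool_rot: [0.878, 0.479, 0.004, 0.003]
ft_force: [-0.2, -1.1, -0.7]
grip_width: 0.026
grip_force: 0.0
```

Request:
{"api": "step_arm", "payload": {
  "rows": [
    [0.006, 0.04, 0, 0, 0, -2.2],
    [0.006, 0.04, 0, 0, 0, -2.2],
    [0.006, 0.04, 0, 0, 0, -2.2],
    [0.006, 0.04, 0, 0, 0, -2.2],
    [0.006, 0.04, 0, 0, 0, -2.2],
    [0.006, 0.04, 0, 0, 0, -2.2],
    [0.006, 0.04, 0, 0, 0, -2],
    [0.007, 0.038, 0, 0, 0, -2],
    [0, 0, 0, 0, 0, 0],
    [0, 0, 0, 0, 0, 0]
  ],
  "jaw": 0.075
}}

```text
time: 16.02
position: [0.6066, 0.3327, 0.3271]
tool_rot: [0.939, 0.343, -0.001, 0.0]
ft_force: [-0.9, -1.1, 0.0]
grip_width: 0.0752
grip_force: 0.0
```

Run:
```python
from h import *
o=get_obs(); print(o["position"],o["tool_rot"])
a=[camera(n)["pixels"] for n in("top","scene")]
cv2.imwrite("pics/jar.png",np.hstack([cv2.resize(a[0][110:265,80:310],None,fx=2.2,fy=2.2),cv2.resize(a[1][190:345,70:200],None,fx=2.2,fy=2.2)]))
```

```text
[0.60660131 0.33267847 0.32711589] [ 9.39309921e-01  3.43067490e-01 -1.21787275e-03  2.93447304e-04]
```

View pics/jar.png

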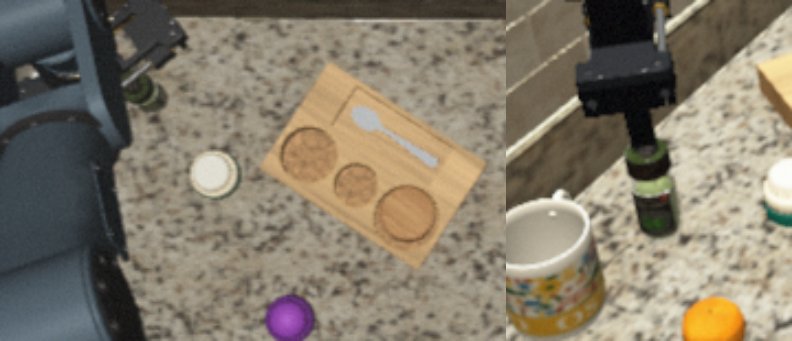

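The teaspoon lies in the trough (395,135), and the gripper is over the jar with room to the wall and mug. Descending.

Request:
{"api": "step_arm", "payload": {
  "rows": [
    [0.002, 0, -0.03, 0, 0, 0],
    [0, 0, -0.03, 0, 0, 0],
    [0, 0, -0.02, 0, 0, 0],
    [0, 0, -0.012, 0, 0, 0],
    [0, 0, 0, 0, 0, 0]
  ],
  "squeeze": 25
}}

```text
time: 16.75
position: [0.6091, 0.3328, 0.2353]
tool_rot: [0.939, 0.343, -0.001, 0.0]
ft_force: [-0.0, 0.6, 0.3]
grip_width: 0.0752
grip_force: 0.0
```

Request:
{"api": "step_arm", "payload": {
  "rows": [
    [0, 0, 0, 0, 0, 0],
    [0, 0, 0, 0, 0, 0],
    [0, 0, 0, 0, 0, 0],
    [0, 0, 0, 0, 0, 0],
    [0, 0, 0, 0, 0, 0]
  ],
  "jaw": 0.02
}}

```text
time: 17.38
position: [0.6092, 0.3332, 0.2363]
tool_rot: [0.939, 0.343, 0.0, 0.0]
ft_force: [-0.4, -0.7, 2.1]
grip_width: 0.0402
grip_force: 25.0
```

Request:
{"api": "step_arm", "payload": {
  "rows": [
    [0, 0, 0.02, 0, 0, 0],
    [0, 0, 0.04, 0, 0, 0],
    [0, 0, 0.04, 0, 0, 0],
    [-0.016, -0.039, 0, 0, 0, 2.5],
    [-0.017, -0.039, 0, 0, 0, 2.5],
    [-0.016, -0.039, 0, 0, 0, 2.5],
    [-0.017, -0.039, 0, 0, 0, 2.5],
    [-0.016, -0.039, 0, 0, 0, 2.5],
    [-0.017, -0.039, 0, 0, 0, 2.5],
    [-0.016, -0.037, 0, 0, 0, 2.4],
    [0, 0, 0, 0, 0, 0],
    [0, 0, 0, 0, 0, 0]
  ]
}}

```text
time: 18.88
position: [0.4947, 0.0623, 0.3369]
tool_rot: [0.877, 0.481, 0.001, 0.0]
ft_force: [0.2, 0.2, -0.4]
grip_width: 0.0405
grip_force: 25.0
```

Request:
{"api": "step_arm", "payload": {
  "rows": [
    [0, 0, -0.03, 0, 0, 0],
    [0, 0, -0.025, 0, 0, 0],
    [0, 0, -0.015, 0, 0, 0],
    [0, 0, -0.01, 0, 0, 0],
    [0, 0, -0.004, 0, 0, 0],
    [0, 0, 0, 0, 0, 0]
  ]
}}

```text
time: 19.62
position: [0.4944, 0.0622, 0.2522]
tool_rot: [0.877, 0.481, 0.0, 0.0]
ft_force: [0.2, -0.9, -1.3]
grip_width: 0.0402
grip_force: 25.0
```

Request:
{"api": "step_arm", "payload": {
  "rows": [
    [0, 0, -0.002, 0, 0, 0],
    [0, 0, 0, 0, 0, 0]
  ]
}}

```text
time: 19.88
position: [0.4942, 0.0621, 0.2503]
tool_rot: [0.877, 0.481, 0.0, 0.0]
ft_force: [-0.3, -0.9, -1.6]
grip_width: 0.0403
grip_force: 25.0
```

Request:
{"api": "step_arm", "payload": {
  "rows": [
    [0, 0, -0.0015, 0, 0, 0],
    [0, 0, 0, 0, 0, 0]
  ]
}}

```text
time: 20.12
position: [0.4943, 0.0621, 0.2492]
tool_rot: [0.877, 0.481, 0.0, 0.0]
ft_force: [-2.0, 0.2, 5.1]
grip_width: 0.0402
grip_force: 25.0
```

Request:
{"api": "step_arm", "payload": {
  "rows": [
    [0, 0, -0.001, 0, 0, 0],
    [0, 0, 0, 0, 0, 0]
  ]
}}

```text
time: 20.38
position: [0.4943, 0.0621, 0.2492]
tool_rot: [0.877, 0.481, 0.001, 0.0]
ft_force: [-1.7, -0.3, 12.1]
grip_width: 0.0404
grip_force: 25.0
```

Request:
{"api": "step_arm", "payload": {
  "rows": [
    [0, 0, 0.0015, 0, 0, 0],
    [0, 0, 0, 0, 0, 0],
    [0, 0, 0, 0, 0, 0],
    [0, 0, 0.03, 0, 0, 0],
    [0, 0, 0.05, 0, 0, 0],
    [0, 0, 0.05, 0, 0, 0],
    [0, 0, 0.04, 0, 0, 0],
    [0.005, -0.015, 0, 0, 0, 8],
    [0.005, -0.015, 0, 0, 0, 8],
    [0.005, -0.015, 0, 0, 0, 8],
    [0.005, -0.015, 0, 0, 0, 8.6],
    [0, 0, 0, 0, 0, 0]
  ],
  "jaw": 0.06
}}

```text
time: 21.88
position: [0.5144, 0.0014, 0.4186]
tool_rot: [0.708, 0.706, -0.0, -0.0]
ft_force: [0.0, -0.5, -0.5]
grip_width: 0.0601
grip_force: 0.0
```

Request:
{"api": "step_arm", "payload": {
  "rows": [
    [0, 0, 0, -8, 0, 0],
    [0, 0, 0, -8, 0, 0],
    [0, 0, 0, -8, 0, 0],
    [0, 0, 0, 0, 0, 0]
  ]
}}

```text
time: 22.38
position: [0.5137, 0.0035, 0.4184]
tool_rot: [0.691, 0.692, -0.147, 0.146]
ft_force: [-0.3, 0.7, 0.6]
grip_width: 0.0601
grip_force: 0.0
```

Run:
```python
from h import *
from scipy.spatial.transform import Rotation as R
o=get_obs(); print(o["position"],o["q"].round(3)); print(R.from_quat(o["tool_rot"]).as_matrix().round(3))
c=camera("top"); P=cloud(c)
for l in("spice_jar","salt_shaker","pepper_mill"):
  for r in cut_out(l,"top"):
    q=P[r["region"]]; h=np.nanmax(q[:,2]); q=q[q[:,2]>h-.02]; print(l,r["confidence"],((np.nanmin(q,0)+np.nanmax(q,0))/2).round(4))
```

```text
[0.51372282 0.00345557 0.41842723] [-0.113  0.378  1.698 -0.478  1.068  0.119]
[[-0.002  1.    -0.001]
 [ 0.914  0.002 -0.405]
 [-0.405 -0.001 -0.914]]
spice_jar 0.33 [ 0.3565 -0.2894  0.0087]
salt_shaker 0.75 [ 0.6106 -0.3092  0.0832]
pepper_mill 0.61 [ 0.5127 -0.2462  0.158 ]
```

The wrist tilts sideways without trouble (q4 = -0.48). I'll finish the tilt to 27° below horizontal, heading 20° towards -x, for a side grip on the mill.

Request:
{"api": "step_arm", "payload": {
  "rows": [
    [0.01, -0.004, 0, -8, 0, 0],
    [0.01, -0.004, 0, -8, 0, 0],
    [0.01, -0.004, 0, -8, 0, 0],
    [0.01, -0.004, 0, -8, 0, 0],
    [0.01, -0.004, 0, -7, 0, 0],
    [0.01, -0.004, 0, 0, 0, -7],
    [0.01, -0.004, 0, 0, 0, -7],
    [0.011, -0.003, 0, 0, 0, -6],
    [0, 0, -0.04, 0, 0, 0],
    [0, 0, 0, 0, 0, 0]
  ],
  "jaw": 0.085
}}

```text
time: 23.82
position: [0.5945, -0.0293, 0.3763]
tool_rot: [0.697, 0.49, -0.43, 0.297]
ft_force: [-0.2, -0.2, 0.4]
grip_width: 0.085
grip_force: 0.0
```

Run:
```python
from h import *
from scipy.spatial.transform import Rotation as R
o=get_obs(); print(o["position"],o["q"].round(3)); print(R.from_quat(o["tool_rot"]).as_matrix().round(3))
cv2.imwrite("pics/mill1.png",camera("scene")["pixels"])
```

```text
[ 0.59450477 -0.02931547  0.37628012] [-0.059  0.657  1.484 -1.021  1.544  0.625]
[[ 0.149  0.939 -0.309]
 [ 0.429 -0.343 -0.836]
 [-0.891 -0.008 -0.454]]
```

View pics/mill1.png

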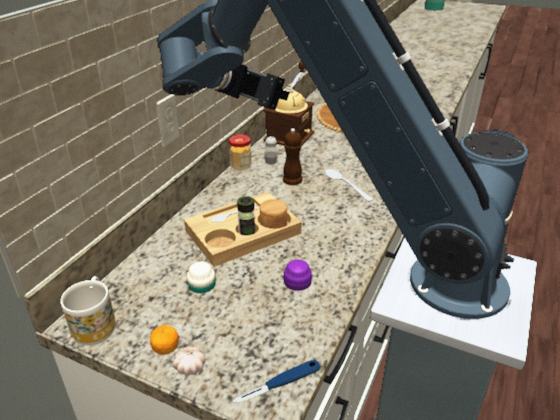

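The jar (245,217) and cellar (273,212) stand in their bores, and the tool points at the mill (292,160). I'm lowering, then moving in along the tool axis.

Request:
{"api": "step_arm", "payload": {
  "rows": [
    [0, 0, -0.05, 0, 0, 0],
    [0, 0, -0.05, 0, 0, 0],
    [0, 0, -0.05, 0, 0, 0],
    [0, 0, -0.025, 0, 0, 0],
    [0, 0, 0, 0, 0, 0]
  ]
}}

```text
time: 24.5
position: [0.5952, -0.029, 0.2035]
tool_rot: [0.698, 0.49, -0.429, 0.299]
ft_force: [-0.5, 0.2, 1.1]
grip_width: 0.085
grip_force: 0.0
```

Run:
```python
from h import *
o=get_obs(); print(o["position"],o["q"].round(3),o["ft_force"].round(1))
c=[camera(n)["pixels"] for n in("top","scene")]
cv2.imwrite("pics/mill2.png",np.hstack([cv2.resize(c[0][110:270,230:400],None,fx=2.2,fy=2.2),cv2.resize(c[1][90:250,170:350],None,fx=2.2,fy=2.2)]))
```

```text
[ 0.59521664 -0.02895484  0.20354541] [-0.058  0.913  1.536 -1.053  1.385  0.896] [-0.5  0.2  1.1]
```

View pics/mill2.png

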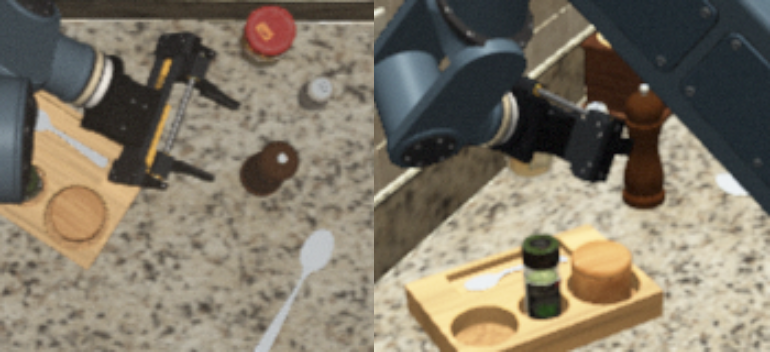

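Run:
```python
from m import *
for n in Ps:
    p=box(n,(.67,-.25),.07,.02,.2)
    p=p[p[:,0]<.72]; print(n,np.percentile(p,[1,99],axis=0).round(3).tolist())
    t=p[p[:,2]>np.percentile(p[:,2],99)-.025]; print(np.percentile(t,[1,99],axis=0).round(3).tolist())
```

```text
top [[0.62, -0.299, 0.023], [0.72, -0.203, 0.105]]
[[0.653, -0.295, 0.082], [0.72, -0.208, 0.106]]
scene [[0.619, -0.3, 0.021], [0.72, -0.202, 0.101]]
[[0.626, -0.298, 0.077], [0.72, -0.202, 0.102]]
```

The red jar starts at x≈0.65 and the gripper body ends at about 0.625, so it clears. Advancing along the axis.

Request:
{"api": "step_arm", "payload": {
  "rows": [
    [-0.006, -0.017, -0.01, 0, 0, 0],
    [-0.006, -0.017, -0.01, 0, 0, 0],
    [-0.006, -0.017, -0.01, 0, 0, 0],
    [-0.006, -0.016, -0.009, 0, 0, 0],
    [-0.006, -0.015, -0.009, 0, 0, 0],
    [0, 0, 0, 0, 0, 0]
  ]
}}

```text
time: 25.35
position: [0.5642, -0.1122, 0.155]
tool_rot: [0.698, 0.489, -0.429, 0.298]
ft_force: [0.6, -0.1, 0.7]
grip_width: 0.0852
grip_force: 0.0
```

Request:
{"api": "step_arm", "payload": {
  "rows": [
    [0, 0, 0, 0, 0, 0],
    [0, 0, 0, 0, 0, 0],
    [0, 0, 0, 0, 0, 0],
    [0, 0, 0, 0, 0, 0],
    [0, 0, 0, 0, 0, 0]
  ],
  "jaw": 0.03
}}

```text
time: 25.98
position: [0.5651, -0.1107, 0.1562]
tool_rot: [0.698, 0.49, -0.428, 0.299]
ft_force: [0.0, 0.7, 1.4]
grip_width: 0.0498
grip_force: 24.9
```

Request:
{"api": "step_arm", "payload": {
  "rows": [
    [0, 0, 0, 0, 0, 0],
    [0, 0, 0.02, 0, 0, 0],
    [0, 0, 0.05, 0, 0, 0],
    [0, 0, 0.05, 0, 0, 0],
    [0, 0, 0.05, 0, 0, 0],
    [0, 0, 0, 0, 0, 0],
    [0, 0, 0, 0, 0, 0]
  ],
  "squeeze": 40
}}

```text
time: 26.85
position: [0.5646, -0.1107, 0.3262]
tool_rot: [0.698, 0.49, -0.428, 0.299]
ft_force: [-0.5, 1.2, -2.5]
grip_width: 0.0497
grip_force: 39.7
```

Request:
{"api": "step_arm", "payload": {
  "rows": [
    [0.002, 0.03, 0, 0, 0, 0],
    [0.002, 0.038, 0, 0, 0, 0],
    [0.002, 0.038, 0, 0, 0, 0],
    [0.002, 0.038, 0, 0, 0, 0],
    [0.002, 0.038, 0, 0, 0, 0],
    [0.002, 0.038, 0, 0, 0, 0],
    [0.002, 0.038, 0, 0, 0, 0],
    [0.002, 0.038, 0, 0, 0, 0],
    [0.002, 0.038, 0, 0, 0, 0],
    [0.002, 0.038, 0, 0, 0, 0],
    [0, 0, 0, 0, 0, 0],
    [0, 0, 0, 0, 0, 0]
  ]
}}

```text
time: 28.35
position: [0.5848, 0.2608, 0.3242]
tool_rot: [0.697, 0.49, -0.43, 0.299]
ft_force: [-0.2, -0.3, -1.5]
grip_width: 0.0495
grip_force: 39.7
```

Run:
```python
from h import *
from scipy.optimize import minimize
from scipy.spatial.transform import Rotation as R
o=get_obs(); p=o["position"]; d=R.from_quat(o["tool_rot"]).as_matrix()[:,2]; g=p+.164*d
print(p,d.round(3),"grasp",g.round(4),o["grip_width"],o["q"].round(2))
ims=[]
for n in("top","scene"):
    c=camera(n); P=cloud(c); ims.append(c["pixels"])
    for r in cut_out("pepper_mill",n):
        if r["confidence"]<.3: continue
        q=P[r["region"]]; q=q[~np.isnan(q[:,0])]; q=q[np.hypot(*(q[:,:2]-g[:2]).T)<.05]
        if len(q)<30: continue
        zt=np.percentile(q[:,2],99.5); print(n,r["confidence"],r["extent"],"z",np.percentile(q[:,2],[.5,99.5]).round(3))
        k=q[q[:,2]>zt-.012]; print(" knob",k.mean(0).round(4),len(k))
        for a,b in((.0,.03),(.03,.06)):
            s=q[(q[:,2]>g[2]-.08+a)&(q[:,2]<g[2]-.08+b)][:,:2]
            if len(s)>8:
                f=lambda c:np.mean(abs(np.hypot(*(s-c[:2]).T)-(.028 if a==0 else .026))); m=minimize(f,g[:2],method="Nelder-Mead"); print(" slice",a,m.x.round(4),round(m.fun,4),len(s))
cv2.imwrite("pics/mill3.png",np.hstack([cv2.resize(ims[0][110:270,120:300],None,fx=2.1,fy=2.1),cv2.resize(ims[1][100:300,120:320],None,fx=1.68,fy=1.68)]))
```

```text
[0.58480651 0.26084459 0.32419893] [-0.306 -0.838 -0.452] grasp [0.5346 0.1234 0.2501] 0.04947608046002377 [ 0.37  0.82  1.27 -0.77  1.86  0.82]
top 0.77 [212.6, 170.0, 28.1, 28.8] z [0.175 0.334]
 knob [0.536  0.1204 0.3263] 55
 slice 0.0 [0.5316 0.1258] 0.0012 43
 slice 0.03 [0.5341 0.1253] 0.0017 75
scene 0.77 [214.8, 161.2, 26.7, 76.0] z [0.171 0.332]
 knob [0.5337 0.1242 0.3236] 75
 slice 0.0 [0.5338 0.1228] 0.0019 242
 slice 0.03 [0.5343 0.1229] 0.0016 97
```

View pics/mill3.png

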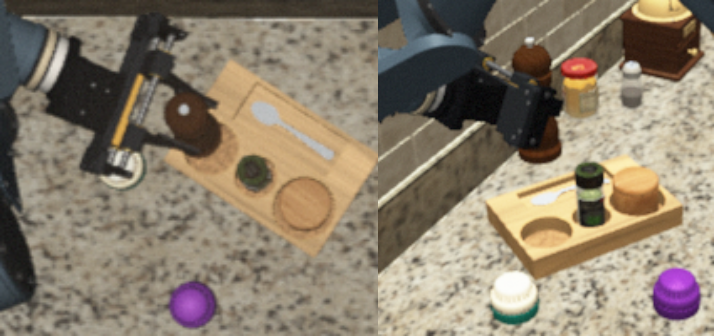

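The mill hangs upright over the middle bore, with its base measured at (0.533, 0.123), which is on target. Lowering it.

Request:
{"api": "step_arm", "payload": {
  "rows": [
    [0, 0, -0.03, 0, 0, 0],
    [0, 0, -0.035, 0, 0, 0],
    [0, 0, -0.03, 0, 0, 0],
    [0, 0, -0.025, 0, 0, 0],
    [0, 0, -0.015, 0, 0, 0],
    [0, 0, -0.01, 0, 0, 0],
    [0, 0, -0.004, 0, 0, 0],
    [0, 0, 0, 0, 0, 0]
  ]
}}

```text
time: 29.55
position: [0.5853, 0.2612, 0.1774]
tool_rot: [0.698, 0.49, -0.428, 0.3]
ft_force: [0.2, 0.0, -1.9]
grip_width: 0.0494
grip_force: 39.7
```

Request:
{"api": "step_arm", "payload": {
  "rows": [
    [0, 0, -0.003, 0, 0, 0],
    [0, 0, 0, 0, 0, 0]
  ]
}}

```text
time: 29.8
position: [0.5852, 0.2612, 0.1743]
tool_rot: [0.698, 0.49, -0.428, 0.299]
ft_force: [0.2, -0.4, -1.5]
grip_width: 0.0495
grip_force: 39.7
```

Request:
{"api": "step_arm", "payload": {
  "rows": [
    [0, 0, -0.0015, 0, 0, 0],
    [0, 0, 0, 0, 0, 0]
  ]
}}

```text
time: 30.05
position: [0.5851, 0.2612, 0.1725]
tool_rot: [0.698, 0.49, -0.428, 0.299]
ft_force: [-0.6, -0.5, -0.4]
grip_width: 0.0497
grip_force: 39.7
```

Request:
{"api": "step_arm", "payload": {
  "rows": [
    [0, 0, -0.0015, 0, 0, 0],
    [0, 0, 0, 0, 0, 0]
  ]
}}

```text
time: 30.3
position: [0.5851, 0.2611, 0.1708]
tool_rot: [0.698, 0.49, -0.428, 0.299]
ft_force: [-0.7, -0.6, -3.0]
grip_width: 0.05
grip_force: 39.7
```

Request:
{"api": "step_arm", "payload": {
  "rows": [
    [0, 0, -0.0015, 0, 0, 0],
    [0, 0, 0, 0, 0, 0]
  ]
}}

```text
time: 30.55
position: [0.5851, 0.2611, 0.1694]
tool_rot: [0.698, 0.49, -0.428, 0.299]
ft_force: [0.7, -0.2, -1.9]
grip_width: 0.0499
grip_force: 39.7
```

Request:
{"api": "step_arm", "payload": {
  "rows": [
    [0, 0, -0.001, 0, 0, 0],
    [0, 0, 0, 0, 0, 0]
  ]
}}

```text
time: 30.8
position: [0.5851, 0.2612, 0.1691]
tool_rot: [0.698, 0.489, -0.429, 0.3]
ft_force: [-0.0, -0.4, 2.2]
grip_width: 0.0496
grip_force: 39.8
```

Request:
{"api": "step_arm", "payload": {
  "rows": [
    [0, 0, -0.001, 0, 0, 0],
    [0, 0, 0, 0, 0, 0]
  ]
}}

```text
time: 31.05
position: [0.5851, 0.2612, 0.1688]
tool_rot: [0.698, 0.489, -0.429, 0.3]
ft_force: [-0.3, 0.6, 5.7]
grip_width: 0.0496
grip_force: 39.8
```

The mill stands on the bore floor. Releasing, backing out along the tool axis, then going up.

Request:
{"api": "step_arm", "payload": {
  "rows": [
    [0, 0, 0.001, 0, 0, 0],
    [0, 0, 0, 0, 0, 0],
    [0, 0, 0, 0, 0, 0],
    [0, 0, 0, 0, 0, 0],
    [0.005, 0.014, 0.008, 0, 0, 0],
    [0.007, 0.02, 0.01, 0, 0, 0],
    [0.007, 0.02, 0.01, 0, 0, 0],
    [0.004, 0.012, 0.007, 0, 0, 0],
    [0, 0, 0.04, 0, 0, 0],
    [0, 0, 0.05, 0, 0, 0],
    [0, 0, 0.05, 0, 0, 0],
    [0, 0, 0, 0, 0, 0]
  ],
  "jaw": 0.085
}}

```text
time: 32.55
position: [0.6088, 0.3279, 0.3493]
tool_rot: [0.701, 0.489, -0.424, 0.301]
ft_force: [0.0, 0.5, -0.8]
grip_width: 0.085
grip_force: 0.0
```

Run:
```python
from h import *
c0=np.array([.52,.0395]); a=1.001; Rm=np.array([[np.cos(a),np.sin(a)],[-np.sin(a),np.cos(a)]])
o=get_obs(); print(o["position"],o["time"])
ims=[]
for n in("top","scene"):
    c=camera(n); P=cloud(c); ims.append(c["pixels"])
    for l in("salt_cellar","spice_jar","pepper_mill","teaspoon","kitchen_timer","salt_shaker"):
      for r in cut_out(l,n):
        q=P[r["region"]]; q=q[~np.isnan(q[:,0])]
        if r["confidence"]<.3 or len(q)<20: continue
        h=np.percentile(q[:,2],98); t=q[q[:,2]>h-.012]; m=(np.percentile(t,3,axis=0)+np.percentile(t,97,axis=0))/2
        print(n,l,round(r["confidence"],2),"top",h.round(3),"world",m[:2].round(4),"caddy",(Rm@(m[:2]-c0)).round(4))
cv2.imwrite("pics/end.png",np.hstack([cv2.resize(ims[0][110:270,110:310],None,fx=1.9,fy=1.9),cv2.resize(ims[1][100:300,120:320],None,fx=1.52,fy=1.52)]))
```

```text
[0.60879907 0.32790513 0.34929615] 32.55
top salt_cellar 0.59 top 0.079 world [ 0.4553 -0.0032] caddy [-0.0708  0.0314]
top spice_jar 0.68 top 0.123 world [0.4939 0.0624] caddy [0.0051 0.0343]
top pepper_mill 0.71 top 0.174 world [0.5334 0.1233] caddy [0.0778 0.0339]
top teaspoon 0.55 top 0.04 world [0.56  0.017] caddy [ 0.0026 -0.0458]
top teaspoon 0.44 top 0.174 world [0.5334 0.1233] caddy [0.0778 0.0339]
top kitchen_timer 0.97 top 0.055 world [0.5081 0.246 ] caddy [0.1674 0.1214]
top kitchen_timer 0.91 top 0.055 world [0.3209 0.1469] caddy [-0.017   0.2256]
top salt_shaker 0.49 top 0.09 world [ 0.6117 -0.3101] caddy [-0.2449 -0.2659]
scene salt_cellar 0.67 top 0.077 world [ 0.4532 -0.0009] caddy [-0.07    0.0344]
scene spice_jar 0.56 top 0.12 world [0.4917 0.064 ] caddy [0.0054 0.037 ]
scene pepper_mill 0.85 top 0.167 world [0.5317 0.127 ] caddy [0.08   0.0373]
scene pepper_mill 0.39 top 0.052 world [0.5067 0.2493] caddy [0.1695 0.1244]
scene kitchen_timer 0.8 top 0.052 world [0.3201 0.1511] caddy [-0.0138  0.2285]
scene salt_shaker 0.73 top 0.088 world [ 0.6101 -0.3053] caddy [-0.2417 -0.2619]
scene salt_shaker 0.47 top 0.167 world [0.5306 0.127 ] caddy [0.0793 0.0383]
scene salt_shaker 0.44 top 0.052 world [0.5047 0.2497] caddy [0.1687 0.1263]
```

View pics/end.png

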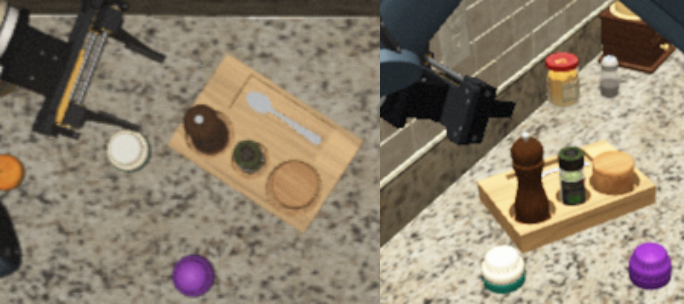

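Mill (205,130), jar (248,155), cellar (293,183) and teaspoon (283,118) are all seated within tolerance. The timer and shaker have not moved, and the gripper is clear of everything.

```bash
python3 -c "from rig import hand_in; print(hand_in())"
```

```text
the job is handed in; nothing more can be done
None
```

I handed the job in at about 33 s of the 112 s allowed: the last pictures show the cellar, jar and mill standing in their own bores and the teaspoon in the trough, and the arm went nowhere near the timer, shaker or large spoon; the hand-in returned no verdict.

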